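# Press the ham mould: load it under the screw press, wind to contact, add half a turn

## Robot

A 7-joint arm with a two-finger parallel gripper is mounted at the origin on the work surface. World frame = base frame: x ahead of the robot, y to its left, z up, the work surface at z = 0. Lengths are in m, angles in rad, forces in N, time in s.
With the tool pointing down it reaches from about 0.425 to 0.875 m from the base axis. Payload 8.4 kg.
Tool frame: the origin (TCP) lies where the fingers leave the gripper's body, on its centre line; the fingertips stand 70 mm ahead of it and the grasp point (between the pads) lies 51 mm ahead of it; z points along the fingers, y is the line along which they close (so a half turn about z gives the same grasp; the last joint's range is limited). The gripper opens to 87 mm and grips with 3 to 60 N. Pads are 19 mm wide; open, the fingers measure 117 mm over their backs; the gripper's body (75 mm by 190 mm) begins 51 mm behind the grasp point.
Start: joints at [-1.294, 0.333, 0.04, 1.465, -0.013, 1.343, -0.059], TCP at [0.239, 0.605, 0.292] pointing down, gripper open.
Joint ranges: [-2.58, 2.58], [-0.38, 2.09], [-1.3, 1.39], [0.25, 2.4], [-1.5, 4.64], [0.08, 2.09], [-2.65, 2.65]. Speed limits (rad/s): [2.22, 2.22, 2.79, 2.79, 3.14, 3.14, 3.14].

## Interface

Orientations are given as a unit quaternion [w, x, y, z].
In Python, from station import state, snapshot, calibration, job_done, trace gives the robot as it stands. The module is installed in compiled form; this text tells all that it offers.
- The arm moves only by the tool arm_command, never from a script. Its argument "motion" is a list that holds one entry, the list of rows, each a list of 7 numbers: the shift along the tool's x, y, z in mm, then the turn, a rotation vector about the tool's x, y, z in rad, then the closure, from -1 (fully open) to 1 (shut). A call has 1 to 12 rows; each row shifts and turns the commanded pose from where the row before left it, along the tool's axes as they then stand; what a row does not reach is not made up. A row lasts 1/12 s, in which the tool goes at most 41.7 mm and 7.16 degrees, less where a joint would pass 70% of its speed; a pose out of reach is approached as far as the arm can. A call with a gripper value outside its range is refused whole. The fingers move at their own pace and stop on an object; "newtons" is the grip in N (left out, the last holds). Time passes only in rows, so rows that do not move let the fingers close. It gives the time, the measured TCP pose, the force, the opening and the grip force at its end, in the units of the state.
- state(): the state, without advancing time (a new reading comes with each control period).
- snapshot(name): name is "side" or "top"; returns the picture (400x640x3 uint8, red, green, blue); there is no depth.
- calibration(name): a dict with "fx", "fy", "cx", "cy" (pixels), "position" and "rotation" of the camera in the world. Camera axes: x right, y up, looking along -z (the intrinsics and any distortion apply to the point x, -y, -z); pixel columns grow to the right and rows downward; lengths in m; the calibration is good to about 2 mm. A picture is of the moment at which its call begins. calibration takes no time and is no camera call.
- job_done(): hands the job in; it is judged then, once.
Trained networks look in the newest picture that a camera, given by its name, has taken for a name from the list of things; names that differ only in an ending like _2 or _b are one class to them, and where a whole thing is asked for, a point or a joint stands for the part that bears it (a point fixed in the world has none). Each returns a list of dicts, best first, with "score" (0 to 1); they miss things now and then, are a little off and sometimes report something else, mostly with a low value. They report only what shows in the picture. A call takes as long as a camera call.
- trace(camera, name): "mask" (400x640 bool, what is visible of it) and "at" ([column, row] in pixels, amid what is visible of it).
The state is a dict: "clock": time; "joint_pos": joint angles; "dq": joint speeds; "tau": joint torques, N m; "ee_pos": TCP position; "ee_rot": TCP orientation; "wrist_force": force on the tool from outside, world axes, zero at the start; "ft_torque": the same for the moment, N m; "finger_gap": opening from 0.0 (shut) to 1.0 (fully open); "finger_force": force on a finger pad.
Only numpy, scipy, OpenCV 4.12 (cv2) and the standard library are available. Lean on these libraries where they do the work, as an engineer would, in place of code of your own. Each camera call takes 0.05 s, during which the arm holds its last target. There are 200 camera calls.

## Task

Slide the filled ham mould back on the press base between its guides until it is fully home against the back stop, centred under the press plate. Then wind the T-handle clockwise until the plate just meets the mould's lid, give it half a turn more from there and no further, and leave it clamped. Don't disturb the other kitchen things.

Things in the scene. Friction and masses are not known exactly. Their poses are not given: they have to be found in the camera images.
- press: bench screw press, fixed to the table: white base 225 x 270 mm, top 26 mm over the table; steel columns 22 mm thick at y = +-100 mm; teal crosshead across them, 50 mm in x, 215 to 245 mm over the table (nuts on its ends to 262). Origin: on the table, on the screw's axis. Own x points from the open front, where the mould is pushed in, to the back; base from x = -135 to +90 mm
- home (a point): the mould's place: a point on the base top, on the screw's axis. A fixed steel U-fence, 14 mm high and open to the front, surrounds it: two guides 4 mm thick and 115 mm apart inside, running along the press's x (the mould stands between them, 1.5 mm free each side), and a back stop; a mould that touches the back stop is home
- ram: press plate: round steel plate 80 mm wide, 10 mm thick, that the screw lowers, without turning, straight down the axis, 10 mm for each full turn of the handle; at the start 3 to 13 mm higher than the mould's lid, so the mould passes under it. Origin: centre of its underside
- handle (a joint): angle of the T-handle (rad): 0 with the plate fully raised, grows as it is turned clockwise seen from above, which lowers the plate; over 3 turns of travel. The screw stays where it is left. Turning takes about 0.42 N m in the air, rises within about an eighth of a turn to about 0.7 N m when the plate meets the lid, and is about 0.77 N m half a turn later
- hub (a point): centre of the T-handle, on the screw's axis, at mid-height of its bar. Hub 34 mm wide, 32 mm high; the bar is a level steel rod 14 mm thick through the hub, 150 mm between the centres of its end balls. It stands 50 mm or more above the crosshead at the start and sinks 10 mm a turn
- red_ball (a point): centre of the red ball (26 mm wide) on one end of the bar, 75 mm from the axis; a black ball of the same size is on the other end. Hub to red ball is the direction of the bar
- mould: filled ham mould, loose: upright round steel cup 112 mm wide, 78 mm high, about 0.85 kg, slides easily, origin under its centre, standing on the press base 35 to 55 mm in front of its place. Its teal sprung lid has a flat top 50 mm wide, 8 to 15 mm above the rim depending on the filling (not reported). The lid gives only when pressed with 180 N, then 8 N more per mm
- mould_mid (a point): centre of the mould, half-way up its height
- teal_bowl: bystander: upturned teal bowl, 180 mm wide, 78 mm high, origin under its centre
- steel_bowl: bystander: small steel bowl, 150 mm wide, 60 mm high, origin under its centre
- scraper: bystander: pink-handled scraper 240 mm long lying flat on the table, along its own x
- jar: bystander: closed jar, 70 mm wide, 110 mm high, origin under its centre

How it is judged:
By the outcome, as a careful person would: the job done as asked, in the order asked, and still so for the second after the job is handed in, with the robot touching nothing.
It also fails if it takes over 72 s, if anything falls off the work surface, if the arm or the gripper's body presses on something with over 40 N, if the wrist force passes 120 N, or if a joint passes its speed limit or range.

## Working session

There is one attempt and no reset: what is moved stays moved. The work goes in short steps, Python scripts to look and compute and a tool call to move; the robot and the scene stay as the last step left them, time stands still between calls to the robot, and variables do not carry over. Pictures are saved under pics/ and viewed, at most 10 in all, crops included, and the job is handed in when it is done.

Besides the shell and the picture viewer there is one more tool, called after "Call:" as name([rows], argument=value, ...), one row to a line, values as JSON. arm_command: Moves the arm, as the interface text tells. Its arguments: {"type":"object","properties":{"motion":{"type":"array","items":{"type":"array","items":{"type":"array","items":{"type":"number"}}}},"newtons":{"type":"number"}},"required":["motion"]}

```bash
mkdir -p pics
python3 - <<'E'
from station import *
import cv2,numpy as np
s=state(); print({k:np.round(v,3).tolist() for k,v in s.items()})
for n in("side","top"):
    im=snapshot(n); cv2.imwrite(f"pics/{n}0.png",im[:,:,::-1]); c=calibration(n); print(n,{k:np.round(v,4).tolist() for k,v in c.items()})
    for t in("press","ram","hub","red_ball","mould","jar","steel_bowl","teal_bowl","scraper"):
        r=trace(n,t)
        print(t,[(round(d["score"],2),np.round(d["at"]).tolist(),int(d["mask"].sum())) for d in r[:2]])
E
```

```text
{'clock': 0.0, 'joint_pos': [-1.294, 0.334, 0.04, 1.466, -0.013, 1.343, -0.058], 'dq': [-0.0, 0.001, 0.001, 0.001, 0.0, -0.001, -0.002], 'tau': [-0.0, -65.636, 1.335, -40.381, -0.06, 0.045, 0.0], 'ee_pos': [0.238, 0.604, 0.291], 'ee_rot': [-0.0, 0.187, 0.982, -0.001], 'wrist_force': [-0.036, -0.765, 0.338], 'ft_torque': [-0.017, 0.076, -0.045], 'finger_force': 0.0, 'finger_gap': 1.003}
side {'fx': 468.1505, 'fy': 468.1505, 'cx': 309.4747, 'cy': 194.0026, 'position': [0.4707, 1.2766, 1.138], 'rotation': [-0.0055, -0.0109, 0.4452, 0.8954]}
press [(0.8, [284.0, 213.0], 3062)]
ram [(0.96, [280.0, 150.0], 478), (0.26, [285.0, 211.0], 3375)]
hub [(0.87, [282.0, 148.0], 349)]
red_ball [(0.91, [285.0, 147.0], 294)]
mould [(0.89, [303.0, 200.0], 590)]
jar [(0.95, [356.0, 297.0], 771)]
steel_bowl [(0.58, [300.0, 160.0], 418)]
teal_bowl [(0.89, [295.0, 331.0], 2911)]
scraper [(0.51, [355.0, 169.0], 319)]
top {'fx': 388.3533, 'fy': 388.3533, 'cx': 324.2711, 'cy': 201.8683, 'position': [0.2738, -0.008, 1.3573], 'rotation': [0.7097, 0.0783, -0.0793, -0.6956]}
press [(0.79, [351.0, 198.0], 4751)]
ram [(0.68, [352.0, 178.0], 536)]
hub [(0.83, [354.0, 176.0], 373), (0.54, [200.0, 212.0], 2030)]
red_ball [(0.58, [355.0, 172.0], 481)]
mould [(0.77, [349.0, 208.0], 678)]
jar [(0.82, [216.0, 262.0], 511)]
steel_bowl []
teal_bowl [(0.76, [200.0, 213.0], 1990)]
scraper [(0.49, [349.0, 208.0], 776)]
```

Run:
```python
import cv2
a=cv2.imread("pics/side0.png");b=cv2.imread("pics/top0.png")
cv2.imwrite("pics/a.png",cv2.resize(a[110:360,180:430],(800,600)[:1]*2 if 0 else (600,600),interpolation=2))
cv2.imwrite("pics/b.png",cv2.resize(b[100:300,150:430],(798,570),interpolation=2))
```

```text
(no output)
```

View pics/a.png

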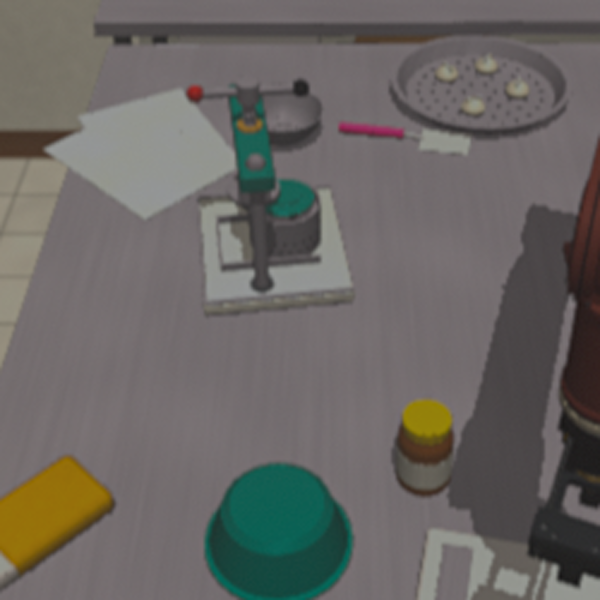

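View pics/b.png

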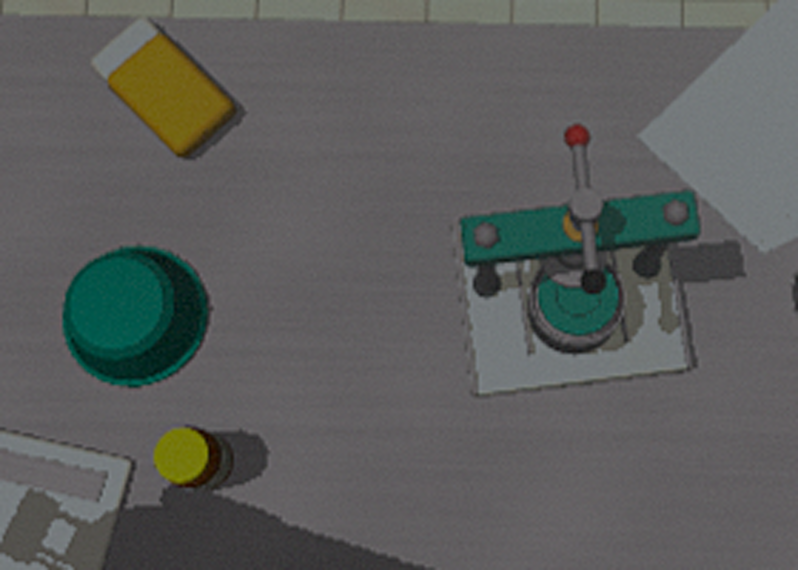

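The side view shows the press at crop (265,240), with the mould's teal lid at (290,200) in front of the crosshead. The top view shows the T-handle hub at crop (586,205), red ball at (577,136) towards the back and black ball at (593,281) over the front. Next I'll fit the poses.

```bash
cat > h.py <<'E'
import numpy as np
from station import *
from scipy.spatial.transform import Rotation as R
from scipy.optimize import least_squares
def proj(n,P):
    c=calibration(n); q=np.array(c["rotation"],float)
    M=R.from_quat(np.r_[q[1:],q[0]]).as_matrix() if q.size==4 else q
    p=(np.atleast_2d(P)-c["position"])@M
    return np.c_[c["cx"]+c["fx"]*p[:,0]/-p[:,2], c["cy"]-c["fy"]*p[:,1]/-p[:,2]]
E
python3 - <<'E'
from h import *
import cv2
T=lambda u,v:(150+u/2.85,100+v/2.85); S=lambda u,v:(180+u/2.4,110+v/2.4)
top=[T(577,136),T(593,281),T(586,203),T(486,234),T(676,211),T(476,394),T(692,368)]
side=[S(194,93),S(300,88),S(208,305),S(352,294),S(333,188)]
def model(p):
    x,y,a,hz,b=p
    c,s=np.cos(a),np.sin(a); W=lambda u,v,z:[x+c*u-s*v,y+s*u+c*v,z]
    d=.075*np.array([np.cos(b),np.sin(b)])
    red=[x+d[0],y+d[1],hz];blk=[x-d[0],y-d[1],hz]
    t=[red,blk,[x,y,hz+.012],W(0,.1,.262),W(0,-.1,.262),W(-.135,.135,.026),W(-.135,-.135,.026)]
    s_=[red,blk,W(.09,.135,.026),W(-.135,.135,.026),W(-.135,-.135,.026)]
    return t,s_
def res(p):
    t,s=model(p); return np.r_[(proj("top",t)-top).ravel(),(proj("side",s)-side).ravel()]
r=least_squares(res,[.5,-.1,0.1,.31,0.1],loss="soft_l1"); print(np.round(r.x,4)); print(np.round(res(r.x).reshape(-1,2),1).tolist())
# lid: teal blob in front, top
f=least_squares(lambda p:np.r_[(proj("top",[p[0],p[1],.115])-T(577,298)).ravel(),(proj("side",[p[0],p[1],.115])-S(291,199)).ravel()],[.45,-.1]); print(f.x,f.fun)
x,y,a=r.x[:3]; d=f.x-[x,y]; print("mould in press frame",d@[np.cos(a),np.sin(a)],d@[-np.sin(a),np.cos(a)])
for n in ("hub","red_ball","mould","ram"):
  for cam in("top","side"):
    t=trace(cam,n)
    if t: print(n,cam,np.round(t[0]["at"],1))
E
```

```text
[ 0.5991 -0.0928  0.14    0.3013  0.1054]
[[-0.1, 0.5], [-0.3, 0.2], [-0.2, 0.7], [-0.4, -1.1], [0.4, -0.8], [-1.9, 0.2], [-0.2, 0.0], [0.5, -0.1], [0.2, -0.6], [-2.1, -1.0], [1.0, -2.2], [-1.2, -2.3]]
[ 0.54603996 -0.0954464 ] [-1.23755108  0.83027926 -0.9128747  -2.33544352]
mould in press frame -0.05288166085114984 0.004748146784443865
hub top [354.4 176.3]
hub side [282.2 148.1]
red_ball top [354.7 171.8]
red_ball side [285.  147.1]
mould top [348.8 208. ]
mould side [303.4 200.1]
ram top [351.7 177.5]
ram side [279.7 150.5]
```

```bash
cat >> h.py <<'E'
X0,Y0,A=.5991,-.0928,.14
def ori(yaw,tilt): # tool x = -press x turned by yaw, leaning so the tip points to +press x
    return R.from_euler("z",A+yaw)*R.from_matrix(np.diag([-1.,1,-1]))*R.from_euler("y",-tilt)
def now():
    s=state(); q=s["ee_rot"]; return np.array(s["ee_pos"]),R.from_quat(np.r_[q[1:],q[0]]),s
def W(u,v,z): c,s=np.cos(A),np.sin(A); return np.array([X0+c*u-s*v,Y0+s*u+c*v,z])
def plan(wps,clo=1,p=None,q=None,step=38,tstep=.12):
    if p is None: p,q,_=now()
    out=[]
    for P,Q in wps:
        Q=Q or q; rv=(q.inv()*Q).as_rotvec(); n=int(max(1,np.ceil(np.linalg.norm(P-p)*1e3/step),np.ceil(np.linalg.norm(rv)/tstep)))
        for k in range(n):
            d=q.inv().apply((P-p)/n)*1e3
            out.append([*np.round(d,1).tolist(),*np.round(rv/n,3).tolist(),clo]); q=q*R.from_rotvec(rv/n)
        p=P
    print(len(out)); [print(str(o)+",") for o in out]
E
python3 - <<'E'
from h import *
o=ori(0,.4); z=np.array
plan([(z([.40,.36,.29]),None),(z([.455,.05,.27]),ori(0,0)),(W(-.161,0,.22),o),(W(-.161,0,.12),o)])
E
```

```text
25
[-30.0, -21.0, 0.3, 0.0, 0.0, 0.0, 1],
[-30.0, -21.0, 0.3, 0.0, 0.0, 0.0, 1],
[-30.0, -21.0, 0.3, 0.0, 0.0, 0.0, 1],
[-30.0, -21.0, 0.3, 0.0, 0.0, 0.0, 1],
[-30.0, -21.0, 0.3, 0.0, 0.0, 0.0, 1],
[-30.0, -21.0, 0.3, 0.0, 0.0, 0.0, 1],
[-30.0, -21.0, 0.3, 0.0, 0.0, 0.0, 1],
[-30.0, -21.0, 0.3, 0.0, 0.0, 0.0, 1],
[-18.3, -29.8, 2.2, -0.0, -0.0, -0.057, 1],
[-16.6, -30.8, 2.2, -0.0, -0.0, -0.057, 1],
[-14.8, -31.7, 2.2, -0.0, -0.0, -0.057, 1],
[-13.0, -32.5, 2.2, -0.0, -0.0, -0.057, 1],
[-11.1, -33.2, 2.2, -0.0, -0.0, -0.057, 1],
[-9.2, -33.8, 2.2, -0.0, -0.0, -0.057, 1],
[-7.2, -34.2, 2.2, -0.0, -0.0, -0.057, 1],
[-5.2, -34.6, 2.2, -0.0, -0.0, -0.057, 1],
[-3.2, -34.8, 2.2, -0.0, -0.0, -0.057, 1],
[7.6, -32.3, 10.0, 0.0, -0.08, 0.0, 1],
[8.4, -32.3, 9.4, 0.0, -0.08, 0.0, 1],
[9.1, -32.3, 8.7, 0.0, -0.08, 0.0, 1],
[9.8, -32.3, 7.9, 0.0, -0.08, 0.0, 1],
[10.4, -32.3, 7.1, 0.0, -0.08, 0.0, 1],
[13.0, 0.0, 30.7, 0.0, 0.0, 0.0, 1],
[13.0, 0.0, 30.7, 0.0, 0.0, 0.0, 1],
[13.0, 0.0, 30.7, 0.0, 0.0, 0.0, 1],
```

Call:
arm_command([
  [[-30,-21,0,0,0,0,1],[-30,-21,0,0,0,0,1],[-30,-21,0,0,0,0,1],[-30,-21,0,0,0,0,1],[-30,-21,0,0,0,0,1],[-30,-21,0,0,0,0,1],[-30,-21,0,0,0,0,1],[-30,-21,0,0,0,0,1],[-18,-30,2,0,0,-0.057,1],[-17,-31,2,0,0,-0.057,1],[-15,-32,2,0,0,-0.057,1],[-13,-32,2,0,0,-0.057,1]],
])

```text
clock: 2.4
ee_pos: [0.4249, 0.2203, 0.2843]
ee_rot: [0.0, 0.073, 0.997, 0.0]
wrist_force: [0.8, -0.5, -0.7]
finger_gap: 0.174
finger_force: 0.0
```

Call:
arm_command([
  [[-11,-33,2,0,0,-0.057,1],[-9,-34,2,0,0,-0.057,1],[-7,-34,2,0,0,-0.057,1],[-5,-35,2,0,0,-0.057,1],[-3,-35,2,0,0,-0.057,1],[0,0,0,0,0,0,1]],
])

```text
clock: 2.9
ee_pos: [0.4547, 0.0426, 0.2745]
ee_rot: [0.0, -0.066, 0.998, -0.0]
wrist_force: [-0.6, -0.3, -0.3]
finger_gap: 0.005
finger_force: 0.0
```

Run:
```python
from h import *
p,q,s=now(); print(p,q.as_matrix().round(2).tolist(),np.round(s["joint_pos"],2),s["clock"])
o=ori(0,.4)
plan([(W(-.161,0,.22),o),(W(-.161,0,.12),o)])
```

```text
[0.45469392 0.04264177 0.27445101] [[-0.99, -0.13, 0.0], [-0.13, 0.99, -0.0], [-0.0, -0.0, -1.0]] [-0.71 -0.08  0.49  1.96  0.04  1.26  1.48] 2.9
8
[7.2, -30.9, 10.9, -0.0, -0.08, -0.001, 1],
[8.1, -30.9, 10.3, -0.0, -0.08, -0.001, 1],
[8.9, -30.9, 9.6, -0.0, -0.08, -0.001, 1],
[9.7, -30.9, 8.8, -0.0, -0.08, -0.001, 1],
[10.4, -30.9, 8.0, -0.0, -0.08, -0.001, 1],
[13.0, 0.0, 30.7, -0.0, 0.0, 0.0, 1],
[13.0, 0.0, 30.7, -0.0, 0.0, 0.0, 1],
[13.0, -0.0, 30.7, -0.0, 0.0, 0.0, 1],
```

Call:
arm_command([
  [[7,-31,11,0,-0.08,0,1],[8,-31,10,0,-0.08,0,1],[9,-31,10,0,-0.08,0,1],[10,-31,9,0,-0.08,0,1],[10,-31,8,0,-0.08,0,1],[13,0,31,0,0,0,1],[13,0,31,0,0,0,1],[13,0,31,0,0,0,1],[0,0,0,0,0,0,1]],
])

```text
clock: 3.65
ee_pos: [0.4409, -0.1101, 0.1171]
ee_rot: [0.197, -0.067, 0.978, 0.012]
wrist_force: [0.4, -0.7, 0.4]
finger_gap: 0.006
finger_force: 0.0
```

Run:
```python
from h import *
import cv2
p,q,s=now(); m=q.as_matrix();tip=p+.07*m[:,2];c=tip-.0095*m[:,0]
d=c-[X0,Y0,0]; print(p,"corner in press",d@[np.cos(A),np.sin(A),0],d@[-np.sin(A),np.cos(A),0],c[2],np.round(s["joint_pos"],2))
print(q.as_matrix().round(2).tolist())
a=snapshot("side")[:,:,::-1];b=snapshot("top")[:,:,::-1]
cv2.imwrite("pics/c.png",np.hstack([cv2.resize(a[130:270,240:380],(400,400),interpolation=2),cv2.resize(b[130:270,290:430],(400,400),interpolation=2)]))
```

```text
[ 0.44089585 -0.11005129  0.1170807 ] corner in press -0.12317092080173676 0.0046734388297525915 0.056237754038863386 [-0.63 -0.16  0.85  2.4  -0.04  0.48  1.98]
[[-0.91, -0.14, 0.38], [-0.13, 0.99, 0.05], [-0.39, -0.0, -0.92]]
```

View pics/c.png

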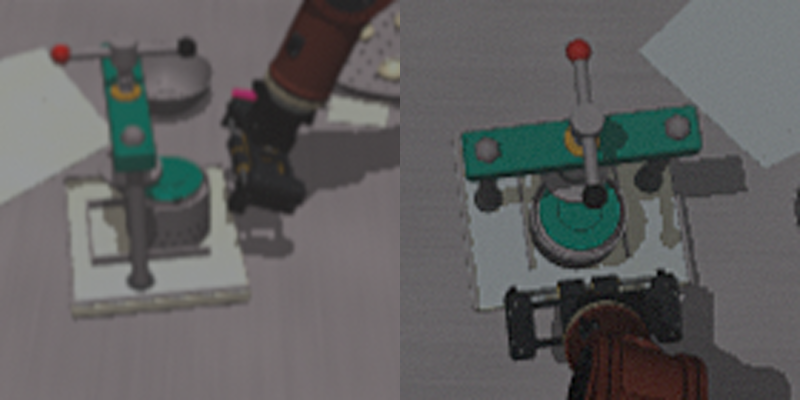

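Side: fingertips at crop (240,200), just clear of the mould's front (210,220). Top: gripper centred in front of the mould at crop (585,290). I'll push now, slowly near the end.

Call:
arm_command([
  [[-4.6,-2.5,2,0,0,0,1],[-4.6,-2,2,0,0,0,1],[-4.6,0,2,0,0,0,1],[-4.6,0,2,0,0,0,1],[-4.6,0,2,0,0,0,1],[-4.6,0,2,0,0,0,1],[-4.6,0,2,0,0,0,1],[-4.6,0,2,0,0,0,1],[-4.6,0,2,0,0,0,1],[0,0,0,0,0,0,1]],
])

```text
clock: 4.58
ee_pos: [0.4862, -0.1065, 0.1188]
ee_rot: [0.198, -0.068, 0.978, 0.014]
wrist_force: [0.8, -0.2, 0.0]
finger_gap: 0.007
finger_force: 0.0
```

Call:
arm_command([
  [[-2.8,0,1.2,0,0,0,1],[-2.8,0,1.2,0,0,0,1],[-2.8,0,1.2,0,0,0,1],[-1.8,0,0.8,0,0,0,1],[0,0,0,0,0,0,1]],
])

```text
clock: 5.0
ee_pos: [0.4969, -0.1057, 0.1183]
ee_rot: [0.198, -0.067, 0.978, 0.014]
wrist_force: [-0.5, 0.5, -0.5]
finger_gap: 0.008
finger_force: 0.2
```

```bash
cat >> h.py <<'E'
def corner():
    p,q,s=now(); m=q.as_matrix();tip=p+.07*m[:,2];c=tip-.0095*m[:,0]
    d=c-[X0,Y0,0]; print("corner in press",d@[np.cos(A),np.sin(A),0],d@[-np.sin(A),np.cos(A),0],c[2],np.round(s["wrist_force"],1),np.round(s["joint_pos"],2))
E
python3 -c "
from h import *
corner()"
```

```text
corner in press -0.0670420884393193 0.0014095975419940471 0.05750535527173842 [-0.5  0.5 -0.5] [-0.74  0.03  0.97  2.29 -0.35  0.48  2.22]
```

Call:
arm_command([
  [[-1.8,0,0.8,0,0,0,1],[-1.8,0,0.8,0,0,0,1],[-1.8,0,0.8,0,0,0,1],[0,0,0,0,0,0,1]],
])

```text
clock: 5.33
ee_pos: [0.5028, -0.1049, 0.1182]
ee_rot: [0.198, -0.067, 0.978, 0.013]
wrist_force: [-0.8, 0.5, 0.0]
finger_gap: 0.005
finger_force: 0.3
```

Call:
arm_command([
  [[-1.4,0,0.6,0,0,0,1],[-1.4,0,0.6,0,0,0,1],[0,0,0,0,0,0,1]],
])

```text
clock: 5.58
ee_pos: [0.5057, -0.1045, 0.1182]
ee_rot: [0.198, -0.067, 0.978, 0.014]
wrist_force: [-0.9, -0.1, -0.6]
finger_gap: 0.006
finger_force: 0.4
```

```bash
python3 -c "
from h import *
corner()"
```

```text
corner in press -0.05815070396128409 0.0013385043216710604 0.057390318126736194 [-0.9 -0.1 -0.6] [-0.73  0.06  0.96  2.27 -0.4   0.49  2.26]
```

Call:
arm_command([
  [[-1.4,0,0.6,0,0,0,1],[-0.9,0,0.4,0,0,0,1],[0,0,0,0,0,0,1]],
])

```text
clock: 5.83
ee_pos: [0.5081, -0.1042, 0.1181]
ee_rot: [0.198, -0.067, 0.978, 0.014]
wrist_force: [-2.6, 0.8, 0.4]
finger_gap: 0.007
finger_force: 0.5
```

Call:
arm_command([
  [[-0.9,0,0.4,0,0,0,1],[-0.9,0,0.4,0,0,0,1],[0,0,0,0,0,0,1]],
])

```text
clock: 6.08
ee_pos: [0.51, -0.1039, 0.1181]
ee_rot: [0.198, -0.067, 0.978, 0.014]
wrist_force: [-0.9, 0.2, 0.8]
finger_gap: 0.004
finger_force: 0.7
```

Call:
arm_command([
  [[-0.9,0,0.4,0,0,0,1],[-0.9,0,0.4,0,0,0,1],[0,0,0,0,0,0,1]],
])

```text
clock: 6.33
ee_pos: [0.5107, -0.1038, 0.1173]
ee_rot: [0.197, -0.067, 0.978, 0.014]
wrist_force: [-8.2, -1.7, 3.6]
finger_gap: 0.007
finger_force: 3.9
```

```bash
python3 -c "
from h import *
corner()"
```

```text
corner in press -0.05326357586242019 0.001373709793824865 0.05641320529604478 [-8.2 -1.7  3.6] [-0.72  0.08  0.96  2.26 -0.44  0.5   2.28]
```

Call:
arm_command([
  [[-0.9,0,0.4,0,0,0,1],[-0.5,0,0.2,0,0,0,1],[0,0,0,0,0,0,1]],
])

```text
clock: 6.58
ee_pos: [0.5111, -0.1037, 0.1166]
ee_rot: [0.196, -0.067, 0.978, 0.014]
wrist_force: [-14.1, -1.5, 6.4]
finger_gap: 0.0
finger_force: 6.9
```

Run:
```python
from h import *
import cv2
corner()
a=snapshot("side")[:,:,::-1];b=snapshot("top")[:,:,::-1]
cv2.imwrite("pics/d.png",np.hstack([cv2.resize(a[140:260,240:360],(400,400),interpolation=2),cv2.resize(b[140:260,295:415],(400,400),interpolation=2)]))
```

```text
corner in press -0.052940569588289334 0.0014750381060376593 0.05569087239224764 [-14.1  -1.5   6.4] [-0.72  0.08  0.95  2.26 -0.44  0.5   2.28]
```

View pics/d.png

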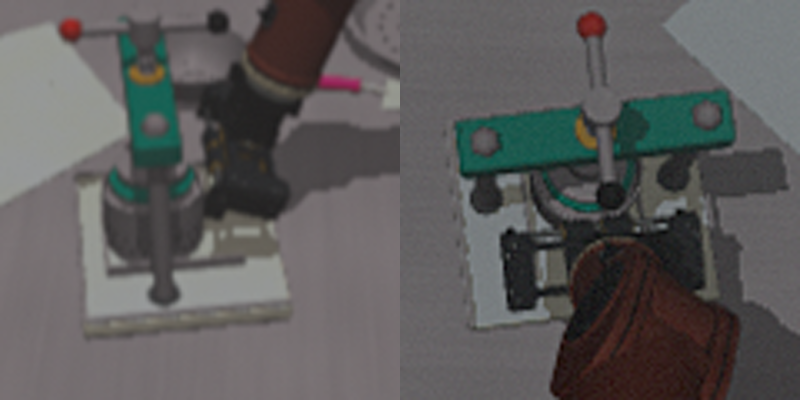

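The mould hit a firm stop: 14 N with no further motion. It now sits under the crosshead (side crop (150,200), top crop (585,190)). Next I'll back off and bring the tool to the bar.

Run:
```python
from h import *
p,q,s=now(); a=3.247+.8; S=np.array([X0+.048*np.cos(a),Y0+.048*np.sin(a),.43])
B=p-.06*np.array([np.cos(A),np.sin(A),0]); C=B+[0,0,.25]
plan([(B,None),(B+[0,0,.13],None),(np.r_[B[:2],.43],ori(0,0)),(S,None)])
print(S)
```

```text
15
[27.7, -0.1, -11.6, 0.0, 0.0, 0.0, 1],
[27.7, -0.1, -11.6, 0.0, 0.0, 0.0, 1],
[-12.5, 0.1, -30.0, 0.0, 0.0, 0.0, 1],
[-12.5, 0.1, -30.0, 0.0, 0.0, 0.0, 1],
[-12.5, 0.1, -30.0, 0.0, 0.0, 0.0, 1],
[-12.5, 0.1, -30.0, 0.0, 0.0, 0.0, 1],
[-14.1, 0.1, -33.8, 0.0, 0.079, -0.001, 1],
[-11.4, 0.0, -34.9, 0.0, 0.079, -0.001, 1],
[-8.6, 0.0, -35.6, 0.0, 0.079, -0.001, 1],
[-5.8, 0.0, -36.2, 0.0, 0.079, -0.001, 1],
[-2.9, 0.0, -36.6, 0.0, 0.079, -0.001, 1],
[-28.5, -8.7, 0.0, 0.0, 0.0, 0.0, 1],
[-28.5, -8.7, 0.0, 0.0, 0.0, 0.0, 1],
[-28.5, -8.7, 0.0, 0.0, 0.0, 0.0, 1],
[-28.5, -8.7, 0.0, 0.0, 0.0, 0.0, 1],
[ 0.56946647 -0.13056048  0.43      ]
```

Call:
arm_command([
  [[28,0,-12,0,0,0,1],[28,0,-12,0,0,0,1],[-12,0,-30,0,0,0,1],[-12,0,-30,0,0,0,1],[-12,0,-30,0,0,0,1],[-12,0,-30,0,0,0,1],[-14,0,-34,0,0.079,0,1],[-11,0,-35,0,0.079,0,1],[-9,0,-36,0,0.079,0,1],[-6,0,-36,0,0.079,0,1],[-3,0,-37,0,0.079,0,1],[0,0,0,0,0,0,1]],
])

```text
clock: 7.68
ee_pos: [0.4546, -0.1108, 0.4382]
ee_rot: [0.003, -0.07, 0.998, -0.0]
wrist_force: [0.1, 1.1, -1.1]
finger_gap: 0.007
finger_force: 0.0
```

Run:
```python
from h import *
p,q,s=now(); print(p,np.round(s["joint_pos"],2))
a=3.247+.8; S=np.array([X0+.048*np.cos(a),Y0+.048*np.sin(a),.43])
plan([(S,ori(0,0)),(np.r_[S[:2],.359],None)])
```

```text
[ 0.45463511 -0.11081024  0.43815695] [-0.56 -0.15  0.63  1.66  0.09  1.59  1.78]
6
[-27.7, -8.9, 2.2, -0.0, 0.002, -0.0, 1],
[-27.7, -8.9, 2.2, -0.0, 0.002, -0.0, 1],
[-27.7, -8.9, 2.1, -0.0, 0.002, -0.0, 1],
[-27.7, -8.9, 2.1, -0.0, 0.002, -0.0, 1],
[-0.0, 0.0, 35.5, 0.0, 0.0, 0.0, 1],
[-0.0, 0.0, 35.5, 0.0, 0.0, 0.0, 1],
```

Call:
arm_command([
  [[-28,-9,2,0,0,0,1],[-28,-9,2,0,0,0,1],[-28,-9,2,0,0,0,1],[-27,-9,2,0,0,0,1],[0,0,0,0,0,0,1]],
])

```text
clock: 8.1
ee_pos: [0.5711, -0.1311, 0.421]
ee_rot: [0.0, -0.07, 0.998, -0.001]
wrist_force: [-0.2, 0.6, -0.6]
finger_gap: 0.006
finger_force: 0.0
```

Run:
```python
from h import *
import cv2
p,q,s=now(); print(p)
a=snapshot("side")[:,:,::-1];b=snapshot("top")[:,:,::-1]
cv2.imwrite("pics/e.png",np.hstack([cv2.resize(a[130:250,235:355],(400,400),interpolation=2),cv2.resize(b[130:250,295:415],(400,400),interpolation=2)]))
m=cv2.cvtColor(b,cv2.COLOR_BGR2HSV); k=((m[...,0]<8)|(m[...,0]>172))&(m[...,1]>150)&(m[...,2]>70); k[:, :330]=0;k[:,385:]=0;k[215:]=0;k[:120]=0
n,l,st,c=cv2.connectedComponentsWithStats(k.astype(np.uint8)); print(st[1:].tolist(),c[1:].round(1).tolist())
```

```text
[ 0.57109027 -0.13113189  0.42100091]
[[348, 144, 8, 7, 42], [370, 167, 1, 1, 1], [383, 167, 1, 1, 1], [383, 179, 1, 1, 1], [367, 189, 1, 1, 1], [374, 189, 1, 1, 1], [381, 201, 2, 2, 2], [379, 211, 1, 1, 1], [371, 213, 1, 1, 1], [375, 212, 1, 1, 1], [364, 214, 1, 1, 1]] [[351.7, 147.1], [370.0, 167.0], [383.0, 167.0], [383.0, 179.0], [367.0, 189.0], [374.0, 189.0], [381.5, 201.5], [379.0, 211.0], [371.0, 213.0], [375.0, 212.0], [364.0, 214.0]]
```

View pics/e.png

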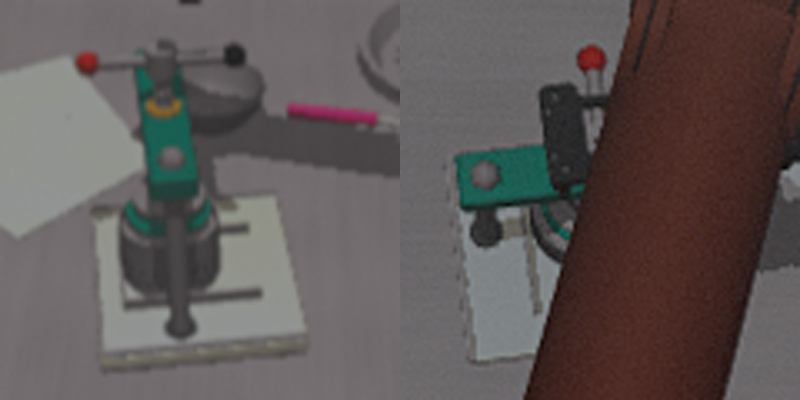

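Side crop: the mould stands against the back stop under the crosshead. The handle has red at (88,63) and black at (235,55), undisturbed. Now I'll lower beside the bar and start turning.

```bash
cat >> h.py <<'E'
PH0=3.247; RC=.048; ZT=.359   # black-end angle at start, finger circle, TCP height at start
def fpos(turn): # TCP for the bar to have turned clockwise by `turn` rad
    ph=PH0-turn; g=ph-A; h=.0095*abs(np.sin(g))+.015*abs(np.cos(g))
    ps=ph+np.arcsin((.007+h)/RC)
    return np.array([X0+RC*np.cos(ps),Y0+RC*np.sin(ps),ZT-.01*turn/2/np.pi])
def turn_of(p): # inverse, from the measured TCP
    from scipy.optimize import brentq
    import math
    return None
def measure():
    p,q,s=now(); F=np.array(s["wrist_force"]);M=s["ft_torque"]; r=p-[X0,Y0,0]
    t=M[2]+r[0]*F[1]-r[1]*F[0]
    ts=np.arange(-1,16,.005); ps=np.unwrap([np.arctan2(*(fpos(k)[1::-1]-[Y0,X0])) for k in ts])
    a=np.arctan2(r[1],r[0]); z=[]
    for w in range(-4,3):
        aa=a+2*np.pi*w
        if ps.min()<aa<ps.max(): z.append(round(float(np.degrees(np.interp(-aa,-ps,ts))),1))
    print("clk",round(s["clock"],2),"torque %.2f"%t,"F",np.round(F,1),"Mz %.2f"%M[2],"rad %.1f z %.4f"%(np.hypot(*r[:2])*1e3,p[2]),"turn deg",z)
def rows(t0,t1,step): # degrees
    p,q,_=now(); ts=np.radians(np.arange(t0,t1+.01,step)); P=[p]+[fpos(t) for t in ts]
    for t,d in zip(ts,np.diff(P,axis=0)): print(round(np.degrees(t)),np.round(q.inv().apply(d)*1e3,1).tolist())
def ball():
    import cv2
    b=snapshot("side")[:,:,::-1]; m=cv2.cvtColor(b,cv2.COLOR_BGR2HSV)
    k=((m[...,0]<8)|(m[...,0]>172))&(m[...,1]>120)&(m[...,2]>70); k[:,:235]=0;k[:,330:]=0;k[185:]=0;k[:110]=0
    n,l,st,c=cv2.connectedComponentsWithStats(k.astype(np.uint8)); i=1+np.argmax(st[1:,4]); return c[i],st[i,4]
def bar(guess_turn):
    c,n=ball(); f=lambda t:(proj("side",[X0+.075*np.cos(PH0-np.pi-t),Y0+.075*np.sin(PH0-np.pi-t),.3013-.01*t/2/np.pi])-c).ravel()
    r=least_squares(lambda t:f(t[0]),[np.radians(guess_turn)]); print("ball",c.round(1),n,"turn deg %.1f"%np.degrees(r.x[0]),r.fun.round(1))
E
python3 - <<'E'
from h import *
bar(0); measure()
S=fpos(np.radians(-15)); plan([(np.r_[S[:2],.421],ori(0,0)),(S,None)])
E
```

```text
ball [260.6 148.4] 30 turn deg 1.0 [0.7 0. ]
clk 8.25 torque -0.04 F [-0.5  0.2  0.2] Mz -0.02 rad 51.3 z 0.4237 turn deg [704.6, 344.6, -15.4]
3
[-2.1, 2.5, 2.7, -0.0, 0.003, -0.003, 1],
[-0.0, -0.0, 30.8, 0.0, 0.0, 0.0, 1],
[-0.0, -0.0, 30.8, 0.0, 0.0, 0.0, 1],
```

Call:
arm_command([
  [[-2,2.5,3,0,0,0,1],[0,0,31,0,0,0,1],[0,0,31,0,0,0,1],[0,0,0,0,0,0,1]],
])

```text
clock: 8.58
ee_pos: [0.5664, -0.1286, 0.3547]
ee_rot: [-0.001, -0.069, 0.998, 0.002]
wrist_force: [0.2, 1.0, -0.2]
finger_gap: 0.007
finger_force: 0.0
```

Run:
```python
from h import *
measure(); rows(-10,90,5)
```

```text
clk 8.58 torque -0.05 F [ 0.2  1.  -0.2] Mz -0.02 rad 48.5 z 0.3547 turn deg [707.7, 347.7, -12.3]
-10 [1.0, 2.1, -4.6]
-5 [2.8, 4.1, 0.2]
0 [2.1, 3.8, 0.2]
5 [1.4, 3.1, 0.2]
10 [1.2, 3.3, 0.2]
15 [1.0, 3.5, 0.2]
20 [0.7, 3.7, 0.2]
25 [0.4, 3.9, 0.2]
30 [0.1, 4.1, 0.2]
35 [-0.2, 4.2, 0.2]
40 [-0.7, 4.4, 0.2]
45 [-1.1, 4.4, 0.2]
50 [-1.6, 4.4, 0.2]
55 [-2.1, 4.4, 0.2]
60 [-2.6, 4.3, 0.2]
65 [-3.1, 4.1, 0.1]
70 [-3.6, 3.8, 0.1]
75 [-4.1, 3.5, 0.1]
80 [-4.5, 3.0, 0.1]
85 [-4.9, 2.5, 0.1]
90 [-4.2, 1.6, 0.1]
```

Call:
arm_command([
  [[1,2,0,0,0,0,1],[2.8,4,0,0,0,0,1],[2,3.8,0,0,0,0,1],[1.4,3.1,0.2,0,0,0,1],[1.2,3.3,0.2,0,0,0,1],[1,3.5,0.2,0,0,0,1],[0.7,3.7,0.2,0,0,0,1],[0.4,3.9,0.2,0,0,0,1],[0.1,4.1,0.2,0,0,0,1]],
])

```text
clock: 9.33
ee_pos: [0.5549, -0.1031, 0.3591]
ee_rot: [0.004, -0.067, 0.998, -0.002]
wrist_force: [6.8, -11.0, 0.4]
finger_gap: 0.007
finger_force: 5.3
```

Run:
```python
from h import *
measure(); bar(30); rows(35,125,10)
```

```text
clk 9.33 torque 0.33 F [  6.8 -11.    0.4] Mz -0.23 rad 45.4 z 0.3591 turn deg [743.8, 383.8, 23.8]
ball [261.1 145.6] 27 turn deg 13.5 [0.9 0.4]
35 [2.6, 8.1, 1.0]
45 [-1.7, 8.8, 0.3]
55 [-3.6, 8.9, 0.3]
65 [-5.6, 8.4, 0.3]
75 [-7.6, 7.3, 0.3]
85 [-9.4, 5.6, 0.3]
95 [-6.9, 2.5, 0.3]
105 [-5.8, 1.3, 0.3]
115 [-6.3, 0.5, 0.3]
125 [-6.8, -0.4, 0.3]
```

```bash
sed -i 's/.015\*abs(np.cos(g))/.0075*abs(np.cos(g))/' h.py
python3 - <<'E'
from h import *
measure(); rows(25,125,10)
E
```

```text
clk 9.38 torque 0.33 F [  4.7 -10.3   0.6] Mz -0.17 rad 45.2 z 0.3591 turn deg [734.8, 374.8, 14.8]
25 [2.7, 7.2, 0.7]
35 [-1.2, 7.5, 0.3]
45 [-2.5, 7.6, 0.3]
55 [-4.0, 7.4, 0.3]
65 [-5.5, 6.9, 0.3]
75 [-6.9, 6.0, 0.3]
85 [-8.3, 4.7, 0.3]
95 [-7.4, 2.6, 0.3]
105 [-7.2, 1.3, 0.3]
115 [-7.7, 0.1, 0.3]
125 [-8.0, -1.2, 0.3]
```

Call:
arm_command([
  [[2.7,7.2,0.5,0,0,0,1],[-1.2,7.5,0.3,0,0,0,1],[-2.5,7.6,0.3,0,0,0,1],[-4,7.4,0.3,0,0,0,1],[-5.5,6.9,0.3,0,0,0,1],[-6.9,6,0.3,0,0,0,1]],
])

```text
clock: 9.88
ee_pos: [0.5645, -0.0583, 0.3561]
ee_rot: [0.001, -0.067, 0.998, -0.001]
wrist_force: [-5.1, -8.7, -0.1]
finger_gap: 0.005
finger_force: 4.1
```

Run:
```python
from h import *
measure(); bar(70); rows(80,170,10)
```

```text
clk 9.88 torque 0.43 F [-5.1 -8.7 -0.1] Mz -0.05 rad 48.9 z 0.3561 turn deg [793.1, 433.1, 73.1]
ball [274.5 137.1] 11 turn deg 68.4 [0.2 0.9]
80 [-4.7, 0.6, -1.0]
90 [-8.3, 3.7, 0.3]
100 [-7.0, 1.8, 0.3]
110 [-7.5, 0.7, 0.3]
120 [-7.9, -0.5, 0.3]
130 [-8.1, -1.9, 0.3]
140 [-8.0, -3.5, 0.3]
150 [-7.5, -5.1, 0.3]
160 [-6.7, -6.7, 0.3]
170 [-5.4, -8.2, 0.3]
```

Call:
arm_command([
  [[-4.7,0.6,0,0,0,0,1],[-8.3,3.7,0,0,0,0,1],[-3.5,0.9,0.2,0,0,0,1],[-3.5,0.9,0.2,0,0,0,1]],
])

```text
clock: 10.27
ee_pos: [0.5828, -0.0485, 0.3551]
ee_rot: [-0.001, -0.067, 0.998, -0.001]
wrist_force: [-10.4, -7.6, 2.1]
finger_gap: 0.006
finger_force: 5.1
```

```bash
python3 -c "
from h import *
measure()"
```

```text
clk 10.27 torque 0.45 F [-10.4  -7.6   2.1] Mz -0.13 rad 47.2 z 0.3551 turn deg [817.3, 457.3, 97.3]
```

Call:
arm_command([
  [[-3.7,0.4,0.2,0,0,0,1],[-3.7,0.3,0.2,0,0,0,1]],
])

```text
clock: 10.43
ee_pos: [0.5896, -0.0472, 0.3548]
ee_rot: [-0.001, -0.067, 0.998, -0.0]
wrist_force: [-11.1, -5.2, 1.0]
finger_gap: 0.006
finger_force: 5.0
```

```bash
python3 -c "
from h import *
measure()"
```

```text
clk 10.43 torque 0.40 F [-11.1  -5.2   1. ] Mz -0.16 rad 46.6 z 0.3548 turn deg [826.9, 466.9, 106.9]
```

Call:
arm_command([
  [[-3.9,-0.2,0.2,0,0,0,1],[-3.9,-0.3,0.2,0,0,0,1]],
])

```text
clock: 10.6
ee_pos: [0.5974, -0.0459, 0.3543]
ee_rot: [-0.001, -0.067, 0.998, -0.0]
wrist_force: [-11.5, -3.8, 1.9]
finger_gap: -0.001
finger_force: 4.8
```

```bash
python3 -c "
from h import *
measure()"
```

```text
clk 10.6 torque 0.40 F [-11.5  -3.8   1.9] Mz -0.14 rad 46.9 z 0.3543 turn deg [837.2, 477.2, 117.2]
```

Call:
arm_command([
  [[-4,-0.9,0.2,0,0,0,1],[-4.1,-1,0.2,0,0,0,1]],
])

```text
clock: 10.77
ee_pos: [0.6057, -0.0459, 0.3538]
ee_rot: [-0.001, -0.068, 0.998, 0.0]
wrist_force: [-11.5, -0.8, 0.6]
finger_gap: 0.007
finger_force: 4.5
```

```bash
python3 -c "
from h import *
measure();bar(125); rows(140,240,5)"
```

```text
clk 10.77 torque 0.44 F [-11.5  -0.8   0.6] Mz -0.10 rad 47.3 z 0.3538 turn deg [847.5, 487.5, 127.5]
ball [295.7 137.8] 10 turn deg 126.8 [-0.3  0.8]
140 [-9.4, -3.8, -1.4]
145 [-3.8, -2.4, 0.1]
150 [-3.7, -2.8, 0.1]
155 [-3.5, -3.2, 0.1]
160 [-3.2, -3.6, 0.1]
165 [-2.9, -3.9, 0.1]
170 [-2.5, -4.3, 0.1]
175 [-2.1, -4.5, 0.1]
180 [-1.4, -4.1, 0.1]
185 [-0.8, -3.3, 0.1]
190 [-0.6, -3.4, 0.1]
195 [-0.4, -3.5, 0.1]
200 [-0.1, -3.6, 0.1]
205 [0.2, -3.7, 0.1]
210 [0.5, -3.7, 0.1]
215 [0.8, -3.8, 0.1]
220 [1.1, -3.8, 0.1]
225 [1.4, -3.8, 0.1]
230 [1.8, -3.7, 0.1]
235 [2.2, -3.6, 0.1]
240 [2.6, -3.5, 0.1]
```

Call:
arm_command([
  [[-4.7,-1.9,0,0,0,0,1],[-4.7,-1.9,0,0,0,0,1]],
])

```text
clock: 10.98
ee_pos: [0.6155, -0.0475, 0.3537]
ee_rot: [-0.001, -0.068, 0.998, 0.001]
wrist_force: [-10.7, 1.2, -0.2]
finger_gap: 0.006
finger_force: 4.3
```

```bash
python3 -c "
from h import *
measure()"
```

```text
clk 10.98 torque 0.43 F [-10.7   1.2  -0.2] Mz -0.07 rad 48.2 z 0.3537 turn deg [859.0, 499.0, 139.0]
```

Call:
arm_command([
  [[-3.8,-2.4,0.1,0,0,0,1],[-3.7,-2.8,0.1,0,0,0,1]],
])

```text
clock: 11.15
ee_pos: [0.6241, -0.0509, 0.3535]
ee_rot: [-0.001, -0.069, 0.998, 0.001]
wrist_force: [-8.6, 2.1, 0.1]
finger_gap: 0.005
finger_force: 4.0
```

```bash
python3 -c "
from h import *
measure()"
```

```text
clk 11.15 torque 0.39 F [-8.6  2.1  0.1] Mz -0.03 rad 48.8 z 0.3535 turn deg [869.0, 509.0, 149.0]
```

Call:
arm_command([
  [[-3.5,-3.2,0.1,0,0,0,1],[-3.2,-3.6,0.1,0,0,0,1]],
])

```text
clock: 11.32
ee_pos: [0.6319, -0.0561, 0.3534]
ee_rot: [-0.0, -0.069, 0.998, 0.002]
wrist_force: [-7.8, 3.8, -0.0]
finger_gap: 0.002
finger_force: 3.8
```

```bash
python3 -c "
from h import *
measure()"
```

```text
clk 11.32 torque 0.41 F [-7.8  3.8 -0. ] Mz -0.00 rad 49.2 z 0.3534 turn deg [878.8, 518.8, 158.8]
```

Call:
arm_command([
  [[-2.9,-3.9,0.1,0,0,0,1],[-2.5,-4.3,0.1,0,0,0,1]],
])

```text
clock: 11.48
ee_pos: [0.6386, -0.063, 0.3532]
ee_rot: [-0.0, -0.069, 0.998, 0.002]
wrist_force: [-7.7, 5.4, 0.4]
finger_gap: 0.001
finger_force: 3.6
```

```bash
python3 -c "
from h import *
measure()"
```

```text
clk 11.48 torque 0.48 F [-7.7  5.4  0.4] Mz 0.04 rad 49.5 z 0.3532 turn deg [888.4, 528.4, 168.4]
```

Call:
arm_command([
  [[-2.1,-4.5,0.1,0,0,0,1],[-1.4,-4.1,0.1,0,0,0,1]],
])

```text
clock: 11.65
ee_pos: [0.6434, -0.0706, 0.353]
ee_rot: [-0.0, -0.07, 0.998, 0.002]
wrist_force: [-8.2, 8.9, -0.4]
finger_gap: 0.006
finger_force: 4.6
```

```bash
python3 -c "
from h import *
measure();bar(175); rows(190,290,5)"
```

```text
clk 11.65 torque 0.49 F [-8.2  8.9 -0.4] Mz -0.08 rad 49.5 z 0.3530 turn deg [897.2, 537.2, 177.2]
ball [304.9 146.8] 28 turn deg 176.9 [ 0.3 -0.1]
190 [-0.6, -8.5, -0.8]
195 [-0.4, -3.5, 0.1]
200 [-0.1, -3.6, 0.1]
205 [0.2, -3.7, 0.1]
210 [0.5, -3.7, 0.1]
215 [0.8, -3.8, 0.1]
220 [1.1, -3.8, 0.1]
225 [1.5, -3.8, 0.1]
230 [1.8, -3.7, 0.1]
235 [2.2, -3.6, 0.1]
240 [2.6, -3.5, 0.1]
245 [2.9, -3.3, 0.1]
250 [3.3, -3.1, 0.1]
255 [3.7, -2.8, 0.1]
260 [4.0, -2.5, 0.1]
265 [4.3, -2.1, 0.1]
270 [4.0, -1.6, 0.1]
275 [3.4, -1.0, 0.1]
280 [3.6, -0.8, 0.1]
285 [3.7, -0.5, 0.1]
290 [3.8, -0.2, 0.1]
```

Call:
arm_command([
  [[-0.4,-4.3,0,0,0,0,1],[-0.3,-4.2,0,0,0,0,1]],
])

```text
clock: 11.87
ee_pos: [0.6452, -0.0775, 0.3528]
ee_rot: [-0.0, -0.07, 0.998, 0.003]
wrist_force: [-7.2, 9.6, -0.8]
finger_gap: 0.007
finger_force: 5.1
```

```bash
python3 -c "
from h import *
measure()"
```

```text
clk 11.87 torque 0.40 F [-7.2  9.6 -0.8] Mz -0.15 rad 48.6 z 0.3528 turn deg [907.0, 547.0, 187.0]
```

Call:
arm_command([
  [[-0.4,-3.5,0.1,0,0,0,1],[-0.1,-3.6,0.1,0,0,0,1]],
])

```text
clock: 12.03
ee_pos: [0.647, -0.0841, 0.3526]
ee_rot: [0.0, -0.07, 0.998, 0.003]
wrist_force: [-5.9, 11.0, -1.5]
finger_gap: 0.008
finger_force: 4.9
```

```bash
python3 -c "
from h import *
measure()"
```

```text
clk 12.03 torque 0.43 F [-5.9 11.  -1.5] Mz -0.15 rad 48.7 z 0.3526 turn deg [556.7, 196.7]
```

Call:
arm_command([
  [[0.2,-3.7,0.1,0,0,0,1],[0.5,-3.7,0.1,0,0,0,1]],
])

```text
clock: 12.2
ee_pos: [0.6478, -0.0912, 0.3524]
ee_rot: [0.001, -0.071, 0.997, 0.003]
wrist_force: [-3.1, 12.2, -1.9]
finger_gap: 0.007
finger_force: 4.8
```

```bash
python3 -c "
from h import *
measure()"
```

```text
clk 12.2 torque 0.47 F [-3.1 12.2 -1.9] Mz -0.13 rad 48.7 z 0.3524 turn deg [566.4, 206.4]
```

Call:
arm_command([
  [[0.8,-3.8,0.1,0,0,0,1],[1.1,-3.8,0.1,0,0,0,1]],
])

```text
clock: 12.37
ee_pos: [0.6473, -0.0989, 0.3523]
ee_rot: [0.001, -0.071, 0.997, 0.003]
wrist_force: [0.1, 11.4, -1.6]
finger_gap: 0.004
finger_force: 4.6
```

```bash
python3 -c "
from h import *
measure();bar(218); rows(230,330,5)"
```

```text
clk 12.37 torque 0.42 F [ 0.1 11.4 -1.6] Mz -0.13 rad 48.6 z 0.3523 turn deg [576.3, 216.3]
ball [301.1 154.6] 34 turn deg 218.3 [0.4 0.5]
230 [4.4, -9.0, -0.2]
235 [2.2, -3.6, 0.1]
240 [2.6, -3.5, 0.1]
245 [2.9, -3.3, 0.1]
250 [3.3, -3.1, 0.1]
255 [3.7, -2.8, 0.1]
260 [4.0, -2.5, 0.1]
265 [4.3, -2.1, 0.1]
270 [4.0, -1.5, 0.1]
275 [3.4, -1.0, 0.1]
280 [3.6, -0.8, 0.1]
285 [3.7, -0.5, 0.1]
290 [3.8, -0.2, 0.1]
295 [3.9, 0.1, 0.1]
300 [4.0, 0.4, 0.1]
305 [4.0, 0.8, 0.1]
310 [4.0, 1.2, 0.1]
315 [4.0, 1.6, 0.1]
320 [4.0, 2.0, 0.1]
325 [3.8, 2.4, 0.1]
330 [3.7, 2.8, 0.1]
```

Call:
arm_command([
  [[2.2,-4.5,0,0,0,0,1],[2.2,-4.5,0,0,0,0,1]],
])

```text
clock: 12.58
ee_pos: [0.6447, -0.1082, 0.3524]
ee_rot: [0.002, -0.071, 0.997, 0.003]
wrist_force: [1.1, 11.4, -2.8]
finger_gap: 0.007
finger_force: 4.5
```

```bash
python3 -c "
from h import *
measure()"
```

```text
clk 12.58 torque 0.48 F [ 1.1 11.4 -2.8] Mz -0.06 rad 48.1 z 0.3524 turn deg [588.1, 228.1]
```

Call:
arm_command([
  [[2.2,-3.6,0.1,0,0,0,1],[2.6,-3.5,0.1,0,0,0,1]],
])

```text
clock: 12.75
ee_pos: [0.6411, -0.1165, 0.3525]
ee_rot: [0.002, -0.071, 0.997, 0.003]
wrist_force: [2.8, 9.5, -3.0]
finger_gap: -0.001
finger_force: 4.1
```

```bash
python3 -c "
from h import *
measure()"
```

```text
clk 12.75 torque 0.38 F [ 2.8  9.5 -3. ] Mz -0.09 rad 48.3 z 0.3525 turn deg [598.7, 238.7]
```

Call:
arm_command([
  [[2.9,-3.3,0.1,0,0,0,1],[3.3,-3.1,0.1,0,0,0,1]],
])

```text
clock: 12.92
ee_pos: [0.6361, -0.124, 0.3525]
ee_rot: [0.003, -0.071, 0.997, 0.002]
wrist_force: [4.8, 8.9, -1.9]
finger_gap: 0.005
finger_force: 3.9
```

```bash
python3 -c "
from h import *
measure()"
```

```text
clk 12.92 torque 0.44 F [ 4.8  8.9 -1.9] Mz -0.04 rad 48.4 z 0.3525 turn deg [608.8, 248.8]
```

Call:
arm_command([
  [[3.7,-2.8,0.1,0,0,0,1],[4,-2.5,0.1,0,0,0,1]],
])

```text
clock: 13.08
ee_pos: [0.6294, -0.1308, 0.3524]
ee_rot: [0.003, -0.07, 0.998, 0.002]
wrist_force: [6.0, 7.0, -1.3]
finger_gap: 0.004
finger_force: 3.7
```

```bash
python3 -c "
from h import *
measure();bar(258); rows(270,370,5)"
```

```text
clk 13.08 torque 0.42 F [ 6.   7.  -1.3] Mz -0.02 rad 48.6 z 0.3524 turn deg [618.9, 258.9]
ball [287.5 160.5] 34 turn deg 262.0 [0.  0.3]
270 [8.7, -2.6, 1.1]
275 [3.4, -1.0, 0.1]
280 [3.6, -0.8, 0.1]
285 [3.7, -0.5, 0.1]
290 [3.8, -0.2, 0.1]
295 [3.9, 0.1, 0.1]
300 [4.0, 0.4, 0.1]
305 [4.0, 0.8, 0.1]
310 [4.0, 1.2, 0.1]
315 [4.0, 1.6, 0.1]
320 [4.0, 2.0, 0.1]
325 [3.8, 2.4, 0.1]
330 [3.7, 2.8, 0.1]
335 [3.5, 3.2, 0.1]
340 [3.2, 3.6, 0.1]
345 [2.9, 3.9, 0.1]
350 [2.5, 4.3, 0.1]
355 [2.0, 4.6, 0.1]
360 [1.4, 4.1, 0.1]
365 [0.8, 3.3, 0.1]
370 [0.6, 3.4, 0.1]
```

Call:
arm_command([
  [[4.3,-1.4,0.5,0,0,0,1],[4.3,-1.3,0.5,0,0,0,1]],
])

```text
clock: 13.3
ee_pos: [0.6217, -0.135, 0.3521]
ee_rot: [0.004, -0.07, 0.998, 0.002]
wrist_force: [8.8, 7.2, 1.0]
finger_gap: 0.001
finger_force: 4.7
```

```bash
python3 -c "
from h import *
measure()"
```

```text
clk 13.3 torque 0.38 F [8.8 7.2 1. ] Mz -0.16 rad 47.9 z 0.3521 turn deg [628.0, 268.0]
```

Call:
arm_command([
  [[3.4,-1,0.1,0,0,0,1],[3.6,-0.8,0.1,0,0,0,1]],
])

```text
clock: 13.47
ee_pos: [0.6161, -0.1366, 0.3521]
ee_rot: [0.005, -0.071, 0.997, 0.002]
wrist_force: [15.6, 12.0, -1.2]
finger_gap: 0.004
finger_force: 7.4
```

```bash
python3 -c "
from h import *
measure()"
```

```text
clk 13.47 torque 0.64 F [15.6 12.  -1.2] Mz -0.25 rad 47.0 z 0.3521 turn deg [636.2, 276.2]
```

Call:
arm_command([
  [[3.7,-0.5,0.1,0,0,0,1],[3.8,-0.2,0.1,0,0,0,1]],
])

```text
clock: 13.63
ee_pos: [0.6097, -0.1377, 0.3521]
ee_rot: [0.006, -0.071, 0.997, 0.002]
wrist_force: [17.3, 9.8, -2.5]
finger_gap: 0.004
finger_force: 8.1
```

```bash
python3 -c "
from h import *
measure()"
```

```text
clk 13.63 torque 0.63 F [17.3  9.8 -2.5] Mz -0.26 rad 46.2 z 0.3521 turn deg [645.1, 285.1]
```

Call:
arm_command([
  [[3.9,0.1,0.1,0,0,0,1],[4,0.4,0.1,0,0,0,1]],
])

```text
clock: 13.8
ee_pos: [0.6019, -0.1392, 0.3521]
ee_rot: [0.007, -0.071, 0.997, 0.001]
wrist_force: [18.2, 6.2, -1.6]
finger_gap: 0.007
finger_force: 7.7
```

```bash
python3 -c "
from h import *
measure();bar(300); rows(310,410,5)"
```

```text
clk 13.8 torque 0.71 F [18.2  6.2 -1.6] Mz -0.16 rad 46.5 z 0.3521 turn deg [655.7, 295.7]
ball [274.1 160.3] 33 turn deg 297.0 [-0.1  0.3]
310 [10.7, 1.6, 1.7]
315 [4.0, 1.6, 0.1]
320 [4.0, 2.0, 0.1]
325 [3.8, 2.4, 0.1]
330 [3.7, 2.8, 0.1]
335 [3.4, 3.2, 0.1]
340 [3.2, 3.6, 0.1]
345 [2.8, 3.9, 0.1]
350 [2.5, 4.3, 0.1]
355 [2.0, 4.6, 0.1]
360 [1.4, 4.1, 0.1]
365 [0.8, 3.3, 0.1]
370 [0.6, 3.4, 0.1]
375 [0.4, 3.5, 0.1]
380 [0.1, 3.6, 0.1]
385 [-0.2, 3.7, 0.1]
390 [-0.5, 3.7, 0.1]
395 [-0.8, 3.8, 0.2]
400 [-1.1, 3.8, 0.2]
405 [-1.5, 3.8, 0.2]
410 [-1.8, 3.7, 0.2]
```

Contact: the torque stepped from about 0.42 to 0.64 N m between 268° and 276°, so about 273° on the camera scale. The target is therefore about 453°.

Call:
arm_command([
  [[5.4,0.8,0.4,0,0,0,1],[5.3,0.8,0.3,0,0,0,1],[4,1.6,0.3,0,0,0,1],[4,2,0.3,0,0,0,1],[3.8,2.4,0.2,0,0,0,1],[3.7,2.8,0.2,0,0,0,1],[3.4,3.2,0.1,0,0,0,1],[3.2,3.6,0.1,0,0,0,1]],
])

```text
clock: 14.52
ee_pos: [0.566, -0.1312, 0.3509]
ee_rot: [0.007, -0.068, 0.998, -0.001]
wrist_force: [14.7, -6.0, 1.3]
finger_gap: 0.005
finger_force: 6.1
```

```bash
python3 -c "
from h import *
measure();bar(338); rows(345,440,5)"
```

```text
clk 14.52 torque 0.71 F [14.7 -6.   1.3] Mz -0.05 rad 50.8 z 0.3509 turn deg [697.9, 337.9, -22.1]
ball [263.3 155.2] 27 turn deg 337.8 [-0.1  0. ]
345 [1.5, 6.9, 1.4]
350 [2.5, 4.3, 0.1]
355 [2.1, 4.5, 0.1]
360 [1.4, 4.1, 0.1]
365 [0.8, 3.3, 0.1]
370 [0.6, 3.4, 0.1]
375 [0.4, 3.5, 0.1]
380 [0.1, 3.6, 0.1]
385 [-0.2, 3.7, 0.1]
390 [-0.5, 3.7, 0.1]
395 [-0.8, 3.8, 0.1]
400 [-1.1, 3.8, 0.1]
405 [-1.4, 3.8, 0.1]
410 [-1.8, 3.7, 0.1]
415 [-2.2, 3.6, 0.2]
420 [-2.6, 3.5, 0.2]
425 [-2.9, 3.3, 0.2]
430 [-3.3, 3.1, 0.2]
435 [-3.7, 2.8, 0.2]
440 [-4.0, 2.5, 0.2]
```

Call:
arm_command([
  [[0.8,3.5,0.4,0,0,0,1],[0.7,3.4,0.3,0,0,0,1],[2.5,4.3,0.2,0,0,0,1],[2.1,4.5,0.2,0,0,0,1],[1.4,4.1,0.2,0,0,0,1],[0.8,3.3,0.2,0,0,0,1],[0.6,3.4,0.1,0,0,0,1],[0.4,3.5,0.1,0,0,0,1],[0.1,3.6,0.1,0,0,0,1],[-0.2,3.7,0.1,0,0,0,1]],
])

```text
clock: 15.4
ee_pos: [0.5506, -0.1001, 0.3489]
ee_rot: [0.006, -0.066, 0.998, -0.003]
wrist_force: [8.8, -18.5, 1.9]
finger_gap: 0.005
finger_force: 8.3
```

```bash
python3 -c "
from h import *
measure();bar(380); rows(390,455,5)"
```

```text
clk 15.4 torque 0.71 F [  8.8 -18.5   1.9] Mz -0.25 rad 49.0 z 0.3489 turn deg [738.6, 378.6, 18.6]
ball [261.6 147.6] 27 turn deg 375.7 [0.8 0.4]
390 [-1.7, 7.6, 0.5]
395 [-0.8, 3.8, 0.1]
400 [-1.1, 3.8, 0.1]
405 [-1.4, 3.8, 0.1]
410 [-1.8, 3.7, 0.1]
415 [-2.2, 3.7, 0.1]
420 [-2.5, 3.5, 0.1]
425 [-2.9, 3.4, 0.1]
430 [-3.3, 3.1, 0.1]
435 [-3.6, 2.9, 0.2]
440 [-4.0, 2.5, 0.2]
445 [-4.3, 2.2, 0.2]
450 [-4.0, 1.6, 0.2]
455 [-3.4, 1.0, 0.2]
```

Call:
arm_command([
  [[-0.9,3.8,0.3,0,0,0,1],[-0.8,3.8,0.2,0,0,0,1],[-0.8,3.8,0.1,0,0,0,1],[-1.1,3.8,0.1,0,0,0,1],[-1.4,3.8,0.1,0,0,0,1],[-1.8,3.7,0.1,0,0,0,1],[-2.2,3.7,0.1,0,0,0,1],[-2.5,3.5,0.1,0,0,0,1],[-2.9,3.4,0.1,0,0,0,1],[-3.3,3.1,0.1,0,0,0,1]],
])

```text
clock: 16.28
ee_pos: [0.5602, -0.0621, 0.3459]
ee_rot: [0.001, -0.065, 0.998, -0.003]
wrist_force: [-7.1, -17.1, 1.1]
finger_gap: 0.007
finger_force: 7.3
```

```bash
python3 -c "
from h import *
measure();bar(425); rows(430,460,5)"
```

```text
clk 16.28 torque 0.74 F [ -7.1 -17.1   1.1] Mz -0.14 rad 49.5 z 0.3459 turn deg [787.1, 427.1, 67.1]
ball [272.7 139.8] 18 turn deg 422.7 [0.3 1.1]
430 [-2.5, -0.6, -1.4]
435 [-3.6, 2.9, 0.1]
440 [-4.0, 2.5, 0.1]
445 [-4.3, 2.2, 0.1]
450 [-4.0, 1.6, 0.1]
455 [-3.4, 1.0, 0.1]
460 [-3.6, 0.8, 0.1]
```

Call:
arm_command([
  [[-2.5,0.2,0,0,0,0,1],[-3.6,2.1,0,0,0,0,1],[-4,2.5,0.1,0,0,0,1],[-4.3,2.2,0.1,0,0,0,1],[0,0,0,0,0,0,1]],
])

```text
clock: 16.75
ee_pos: [0.5731, -0.051, 0.3448]
ee_rot: [-0.001, -0.066, 0.998, -0.002]
wrist_force: [-10.3, -10.2, 0.6]
finger_gap: 0.004
finger_force: 5.7
```

Run:
```python
from h import *
import cv2
measure();bar(445); rows(450,460,5)
a=snapshot("side")[:,:,::-1]
cv2.imwrite("pics/f.png",cv2.resize(a[110:210,230:330],(600,600),interpolation=2))
```

```text
clk 16.75 torque 0.74 F [-10.3 -10.2   0.6] Mz 0.05 rad 49.2 z 0.3448 turn deg [804.8, 444.8, 84.8]Traceback (most recent call last):
  File "<stdin>", line 3, in <module>
  File "h.py", line 56, in bar
    c,n=ball(); f=lambda t:(proj("side",[X0+.075*np.cos(PH0-np.pi-t),Y0+.075*np.sin(PH0-np.pi-t),.3013-.01*t/2/np.pi])-c).ravel()
        ~~~~^^
  File "h.py", line 54, in ball
    n,l,st,c=cv2.connectedComponentsWithStats(k.astype(np.uint8)); i=1+np.argmax(st[1:,4]); return c[i],st[i,4]
                                                                       ~~~~~~~~~^^^^^^^^^^
    return _wrapfunc(a, 'argmax', axis=axis, out=out, **kwds)
    return bound(*args, **kwds)
ValueError: attempt to get argmax of an empty sequence
```

Call:
arm_command([
  [[6,-6,0,0,0,0,1],[0,0,-30,0,0,0,1],[0,0,-35,0,0,0,1],[0,-5,-30,0,0,0,1],[15,-35,0,0,0,0,1],[15,-35,0,0,0,0,1],[15,-35,0,0,0,0,1],[15,-35,0,0,0,0,1],[0,-40,0,0,0,0,1],[0,-40,0,0,0,0,1]],
])

```text
clock: 17.63
ee_pos: [0.5401, -0.2869, 0.4413]
ee_rot: [0.004, -0.069, 0.998, 0.001]
wrist_force: [1.0, 0.6, 0.6]
finger_gap: 0.003
finger_force: 0.0
```

Run:
```python
from h import *
import cv2
measure()
a=snapshot("side")[:,:,::-1];b=snapshot("top")[:,:,::-1]
cv2.imwrite("pics/a1.png",a);cv2.imwrite("pics/b1.png",b)
cv2.imwrite("pics/f.png",np.hstack([cv2.resize(a[120:220,240:340],(400,400),interpolation=2),cv2.resize(b[130:230,305:405],(400,400),interpolation=2)]))
```

```text
clk 17.63 torque 0.14 F [1.  0.6 0.6] Mz -0.02 rad 202.9 z 0.4413 turn deg [676.2, 316.2, -43.8]
```

View pics/f.png

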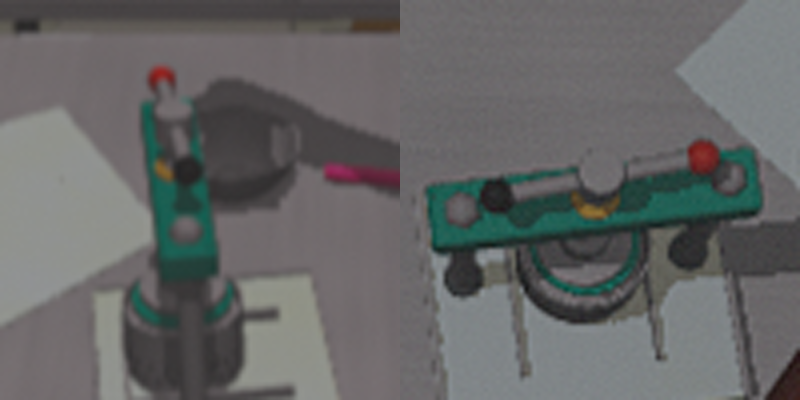

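The handle is clear in both views. Side: red (161,78), black (186,170). Top: red (703,157), black (497,196). The mould is still home. Next I'll measure the bar angle.

Run:
```python
from h import *
obs={"side":[(280.3,139.5),(286.5,162.5)],"top":[(380.75,169.25),(329.25,179)]}
def f(p):
    t=p[0];b=PH0-np.pi-t;z=.3013+p[1]; d=.075*np.array([np.cos(b),np.sin(b),0]);c=np.array([X0+p[2],Y0+p[3],z])
    return np.r_[np.concatenate([(proj(k,[c+d,c-d])-obs[k]).ravel() for k in obs]),p[2]/.002,p[3]/.002]
r=least_squares(f,[7.7,-.012,0,0]); print(np.degrees(r.x[0]),r.x[1:],r.fun.round(1))
# start, same fit
obs={"side":[(260.8,148.75),(305,146.7)],"top":[(352.5,147.7),(358.1,198.6)]}
r=least_squares(f,[0,0,0,0]); print(np.degrees(r.x[0]),r.x[1:],r.fun.round(1))
```

```text
443.9795604007974 [-0.01291175  0.00059852 -0.00047043] [-0.   0.1  0.2 -0.3 -0.4  0.3 -0.   0.   0.3 -0.2]
0.07390566248852597 [-0.00119518  0.0008754  -0.00024377] [ 0.3  0.1 -0.  -0.4 -0.   0.4 -0.3 -0.   0.4 -0.1]
```

Run:
```python
from h import *
S=fpos(np.radians(422)); S[2]=.345; H=np.r_[S[:2],.441]
p,q,_=now()
plan([(H,ori(0,0)),(S,None)])
print(S)
```

```text
9
[-8.1, 36.8, -0.3, -0.0, 0.0, -0.002, 1],
[-8.2, 36.8, -0.3, -0.0, 0.0, -0.002, 1],
[-8.3, 36.8, -0.3, -0.0, 0.0, -0.002, 1],
[-8.4, 36.8, -0.3, -0.0, 0.0, -0.002, 1],
[-8.4, 36.7, -0.3, -0.0, 0.0, -0.002, 1],
[-8.5, 36.7, -0.2, -0.0, 0.0, -0.002, 1],
[0.0, -0.0, 32.0, 0.0, 0.0, 0.0, 1],
[0.0, -0.0, 32.0, 0.0, 0.0, 0.0, 1],
[0.0, -0.0, 32.0, 0.0, 0.0, 0.0, 1],
[ 0.55878331 -0.06675074  0.345     ]
```

Call:
arm_command([
  [[-8,37,0,0,0,-0.002,1],[-8,37,0,0,0,-0.002,1],[-8,37,0,0,0,-0.002,1],[-8,37,0,0,0,-0.002,1],[-8,37,0,0,0,-0.002,1],[-8,36,0,0,0,-0.002,1],[0,0,0,0,0,0,1],[0,0,0,0,0,0,1]],
])

```text
clock: 18.4
ee_pos: [0.5571, -0.0566, 0.4404]
ee_rot: [0.002, -0.077, 0.997, 0.001]
wrist_force: [-1.0, -0.1, 0.5]
finger_gap: 0.005
finger_force: 0.0
```

Run:
```python
from h import *
measure()
S=fpos(np.radians(422)); S[2]=.345; H=np.r_[S[:2],.441]
p,q,_=now(); print(p)
plan([(H,ori(0,0)),(S,None)])
```

```text
clk 18.4 torque 0.04 F [-1.  -0.1  0.5] Mz 0.00 rad 55.5 z 0.4404 turn deg [789.3, 429.3, 69.3]
[ 0.55706536 -0.05659749  0.44044742]
4
[-0.1, -10.3, -0.6, 0.001, 0.004, 0.015, 1],
[-0.0, 0.0, 32.0, 0.0, 0.0, 0.0, 1],
[-0.0, 0.0, 32.0, 0.0, 0.0, 0.0, 1],
[-0.0, 0.0, 32.0, 0.0, 0.0, 0.0, 1],
```

Call:
arm_command([
  [[0,-10,0,0,0.004,0.015,1],[0,0,0,0,0,0,1],[0,0,32,0,0,0,1],[0,0,32,0,0,0,1],[0,0,32,0,0,0,1],[0,0,0,0,0,0,1],[0,0,0,0,0,0,1]],
])

```text
clock: 18.98
ee_pos: [0.5576, -0.0713, 0.3442]
ee_rot: [-0.001, -0.066, 0.998, 0.0]
wrist_force: [0.3, 0.1, 0.2]
finger_gap: 0.004
finger_force: 0.0
```

Run:
```python
from h import *
measure(); rows(430,455,5)
```

```text
clk 18.98 torque -0.03 F [0.3 0.1 0.2] Mz -0.02 rad 46.7 z 0.3442 turn deg [776.8, 416.8, 56.8]
430 [-6.8, 9.5, -2.9]
435 [-3.6, 2.9, 0.1]
440 [-4.0, 2.5, 0.1]
445 [-4.3, 2.2, 0.1]
450 [-4.0, 1.6, 0.1]
455 [-3.4, 1.0, 0.1]
```

Call:
arm_command([
  [[-6.8,9.5,0,0,0,0,1],[-3.6,2.9,0,0,0,0,1],[-4,2.5,0,0,0,0,1],[-4.3,2.2,0,0,0,0,1],[-3,1.2,0,0,0,0,1],[0,0,0,0,0,0,1]],
])

```text
clock: 19.48
ee_pos: [0.5767, -0.0501, 0.3455]
ee_rot: [-0.002, -0.066, 0.998, -0.001]
wrist_force: [-11.5, -4.8, 8.0]
finger_gap: 0.002
finger_force: 5.8
```

Run:
```python
from h import *
measure(); rows(450,454,1)
```

```text
clk 19.48 torque 0.68 F [-11.5  -4.8   8. ] Mz 0.08 rad 48.3 z 0.3455 turn deg [808.5, 448.5, 88.5]
450 [-1.1, 0.1, -1.0]
451 [-0.7, 0.2, 0.0]
452 [-0.7, 0.2, 0.0]
453 [-0.7, 0.2, 0.0]
454 [-0.7, 0.2, 0.0]
```

Call:
arm_command([
  [[-1.8,0.3,0,0,0,0,1],[-1.2,0.3,0,0,0,0,1],[0,0,0,0,0,0,1]],
])

```text
clock: 19.73
ee_pos: [0.5787, -0.0496, 0.3454]
ee_rot: [-0.002, -0.066, 0.998, -0.0]
wrist_force: [-15.3, -5.0, 8.9]
finger_gap: 0.003
finger_force: 8.1
```

Run:
```python
from h import *
measure()
```

```text
clk 19.73 torque 0.66 F [-15.3  -5.    8.9] Mz -0.11 rad 47.8 z 0.3454 turn deg [811.4, 451.4, 91.4]
```

Call:
arm_command([
  [[6,-4,0,0,0,0,1],[0,0,-30,0,0,0,1],[0,0,-35,0,0,0,1],[0,-5,-30,0,0,0,1],[15,-35,0,0,0,0,1],[15,-35,0,0,0,0,1],[15,-35,0,0,0,0,1],[15,-35,0,0,0,0,1],[0,-40,0,0,0,0,1],[0,-40,0,0,0,0,1],[0,0,0,0,0,0,1],[0,0,0,0,0,0,1]],
])

```text
clock: 20.73
ee_pos: [0.5451, -0.2863, 0.4395]
ee_rot: [-0.0, -0.065, 0.998, -0.001]
wrist_force: [-0.2, 0.9, 0.0]
finger_gap: 0.004
finger_force: 0.0
```

Run:
```python
from h import *
import cv2
measure()
a=snapshot("side")[:,:,::-1];b=snapshot("top")[:,:,::-1]
cv2.imwrite("pics/g.png",np.hstack([cv2.resize(a[120:220,240:340],(400,400),interpolation=2),cv2.resize(b[130:230,305:405],(400,400),interpolation=2)]))
```

```text
clk 20.73 torque -0.09 F [-0.2  0.9  0. ] Mz 0.00 rad 200.9 z 0.4395 turn deg [674.9, 314.9, -45.1]
```

View pics/g.png

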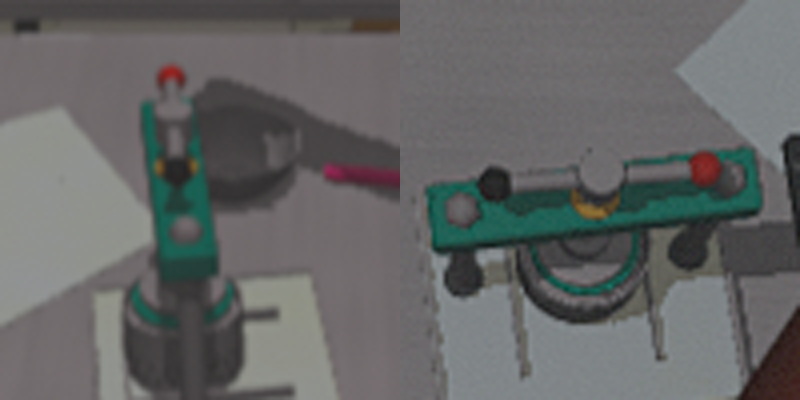

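Side: red (170,77), black (177,171). Top: red (705,169), black (494,185). The mould hasn't moved and the gripper is clear. One last angle check.

Run:
```python
from h import *
obs={"side":[(282.5,139.25),(284.25,162.75)],"top":[(381.25,172.25),(328.5,176.25)]}
def f(p):
    b=PH0-np.pi-p[0]; d=.075*np.array([np.cos(b),np.sin(b),0]);c=np.array([X0+p[2],Y0+p[3],.3013+p[1]])
    return np.r_[np.concatenate([(proj(k,[c+d,c-d])-obs[k]).ravel() for k in obs]),p[2]/.002,p[3]/.002]
r=least_squares(f,[7.8,-.012,0,0]); print(np.degrees(r.x[0]),r.fun.round(1))
if 446<np.degrees(r.x[0])<460: print(job_done())
```

```text
450.261462180758 [ 0.2  0.2  0.  -0.3 -0.5  0.1  0.2  0.1  0.2 -0.1]
the job is handed in; nothing more can be done
None
```

I've handed the job in: the mould is home against the back stop and clamped, with the handle about 178° past where the plate met the lid (contact judged from the torque rise, give or take a few degrees), and the gripper clear of everything.

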